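# Hold a heat sink against its bracket for screwing down

## Robot

A 6-joint arm with a two-finger parallel gripper is mounted at the origin on the work surface. World frame = base frame: x ahead of the robot, y to its left, z up, the work surface at z = 0. Lengths are in m, angles in degrees, forces in N, time in s.
With the tool pointing down it reaches from about 0.375 to 0.9 m from the base axis. Payload 3.1 kg.
Tool frame: the origin (TCP) lies on the centre line of the jaws, within the pads' length; the fingertips stand 25 mm ahead of it and the grasp point (between the pads) lies 6 mm ahead of it; y points along the fingers, x is the direction in which the jaws open and shut, and the axes are right-handed (so a half turn about y gives the same grasp; the last joint's range is limited). The gripper opens to 87 mm and grips with 3 to 60 N. Pads are 19 mm wide; open, the fingers measure 117 mm over their backs; the gripper's body (75 mm by 190 mm) begins 51 mm behind the grasp point.
Start: joints at [-85.571, 30.224, 82.088, -0, 67.689, -10.227], TCP at [0.158, -0.605, 0.248] pointing down, gripper open.
Joint ranges: [-176.69, 176.69], [-43.24, 126.21], [12.49, 139.97], [-82, 262], [0, 151.66], [-163.58, 163.58]. Speed limits (degrees/s): [159.86, 159.86, 180, 180, 180, 180].

## Interface

Orientations are given as a 3x3 rotation matrix whose columns are the frame's x, y, z axes.
In Python, from rig import * gives the robot as it stands.
- The arm moves only by the tool play_rows, never from a script. Its argument "commands" is a list of rows, each a list of 2 entries, a list of its own where there are three numbers: the shift along the world's x, y, z in m, then the turn, a rotation vector about the world's x, y, z in rad. A call has 1 to 10 rows; each row is the pose to reach, as a shift and turn from the pose commanded when the call began; what a row does not reach only later rows make up. A row lasts 1/8 s, in which the tool goes at most 62.5 mm and 10.7 degrees, less where a joint would pass 70% of its speed; a pose out of reach is approached as far as the arm can. A call with a gripper value outside its range is refused whole. "gripper" is the finger opening in m, from 0 to 0.087, set as the call begins (left out, the last holds). The fingers move at their own pace and stop on an object; the grip force is fixed at half the most. Time passes only in rows, so rows that repeat a pose let the fingers close. It gives the time, the measured TCP pose, the force and the opening at its end, in the units of the state.
- read_state(): the state, without advancing time (a new reading comes with each control period).
- capture(name): name is "side" or "top"; returns a dict with "frame" (400x640x3 uint8, red, green, blue), "depth" (400x640 float32, m along the optical axis (not along the pixel's ray), 0 where there is no reading), "mtx" (3x3 intrinsics, pixels), "dist_coeffs" ([k1, k2, p1, p2, k3] as OpenCV has them; the pictures are not rectified), "cam_to_world" (4x4, takes a point from camera to world coordinates). Camera axes: x right, y down, z forward; pixel columns grow to the right and rows downward; lengths in m; the calibration is good to about 2 mm. A picture is of the moment at which its call begins.
- hand_in(): hands the job in, once; it reports no verdict.
The state is a dict: "time_s": time; "joint_positions": joint angles; "qvel": joint speeds; "tau": joint torques, N m; "position": TCP position; "tcp_rot": TCP orientation; "force": force on the tool from outside, world axes, zero at the start; "moment": the same for the moment, N m; "opening": opening from 0.0 (shut) to 1.0 (fully open).
Only numpy, scipy, OpenCV 4.12 (cv2) and the standard library are available. Lean on these libraries where they do the work, as an engineer would, in place of code of your own. Each camera call takes 0.05 s, during which the arm holds its last target. There are 200 camera calls.

## Task

Push the circuit-board carrier along its slide rail to the next station, the middle one, until its plunger drops into the notch. Then take the wide finned aluminium heat sink from the mat, stand it on the board with its flat back centred on the grey pad of the upright bracket, and press it squarely against the pad with a steady push of about 7 newtons, without ever crushing the pad, so that a colleague can put the screws in from behind. Finish while still holding it pressed there, and leave everything else on the bench where it is.

Things in the scene. Friction and masses are not known exactly. Their poses are not given: they have to be found in the camera images.
- slide_rail: aluminium slide rail on the bench (plate 130 x 415 x 10 mm, long way along its y). Origin: underside, in line with the middle station; x away from the robot, z up. A steel index strip (12 mm wide, top 26 mm above the bench) lies 52 mm before its centre line, below the carrier's deck; its three 8 mm notches at y = +110 (loading, robot's left), 0 (middle) and -110 mm are the stations.
- carrier (a joint): carrier's travel along the rail towards the rail's -y, m: 0 in the loading notch, 0.110 in the middle, 0.220 in the last. Starts at -0.006 to 0.060. Sliding friction 1.5 N; the sprung plunger (12 mm black knob at the deck's near edge, 52 mm before the board's centre) needs about 10 N to leave a notch and draws the carrier in once within 2 mm of a notch's middle.
- station_mid (a point): point of the rail where point board_centre lies when the carrier is in the middle notch (48 mm above the bench); axes as the rail's.
- board_centre (a point): centre of the upper face of the green board (100 x 120 mm in x, y) on the carrier, 48 mm above the bench; axes as the rail's. Dark deck 8 mm lower, y -65 to +95 mm. Aluminium bracket across the board: near face at x = +20 mm, 70 mm wide, 52 high. Parts up to 10 mm high nearer than x = -37 mm, 20 mm capacitors behind the bracket, free between. Smooth: friction 0.15.
- carrier_knob (a point): grip point of the black upright knob (16 mm diameter) on the carrier's left end, at board_centre + (-30, +80, +28) mm; the knob's top is 12 mm higher, the deck 36 mm lower. Grip it from above or push against it; it is fixed to the carrier.
- gap_pad: soft grey heat-conducting pad on the near face of the bracket, 32 wide (y) x 34 high (z) x 6 mm thick. Origin: centre of its near face, at board_centre + (14, 0, 22) mm when not pressed; axes as the rail's, x into the bracket. It gives straight back under load, about 3 N per mm (7 N is 2.3 mm), up to 4.5 mm; beyond that it is being crushed.
- heatsink: the wide heat sink, bare aluminium, 28 deep (x) x 50 wide (y) x 45 mm high (z), about 85 g, upright on the mat right of the rail. Origin: centre of its underside; z up, +x is the normal of the flat back (base plate with four small holes), seven upright fins point to -x. Can be gripped across the 50 mm width on its flat outer fins. Yaw at the start within 0.7 rad of zero.
- heatsink_face (a point): point on the flat back of the heat sink, at (+14, 0, +22) mm of body heatsink; it meets the origin of gap_pad when the sink stands on the board, centred. The screw slots of the bracket allow 4 mm to either side.
- small_sink: bystander: smaller, dark heat sink, 18 x 26 x 30 mm, origin at its underside. Not to be used.
- solder_spool: bystander: reel of solder wire, 52 mm diameter, 30 mm high, origin at its underside.
- cutters: bystander: side cutters with red handles, about 125 mm long, lying flat.
- tip_cleaner: bystander: round brass tip-cleaner tin, 74 mm diameter, 46 mm high, origin at its underside.
- flux_bottle: bystander: small bottle, 34 mm diameter, 100 mm high, origin at its underside, behind the rail.
- screwdriver: bystander: screwdriver, 190 mm long, lying behind the rail.
- screw_tray: bystander: black tray of screws, 80 x 120 x 22 mm, origin at its underside, behind the rail.
Things that resemble listed ones, but are neither listed nor needed, are in the scene too. Leave any green look-alike of the heatsink alone.

How it is judged (in metres and radians):
On the way, in this order (a step that is already met when the one before it is completed fails the run):
1. the carrier stands in the middle notch, the heat sink not yet on it (value of joint carrier between 0.107 and 0.113 m and horizontal distance between heatsink_face and gap_pad above 0.06 m), for 0.2 s.
2. the heat sink is pressed squarely on the pad by the robot, 4 to 11 N (contact force between heatsink and gap_pad between 4 and 11 N and contact force between the fingers and heatsink above 2 N and x of heatsink_face in the frame of gap_pad between -0.004 and 0.004 m and y of heatsink_face in the frame of gap_pad between -0.004 and 0.004 m and z of heatsink_face in the frame of gap_pad between -0.003 and 0.003 m and angle between heatsink's own z axis and vertical below 0.06 rad and angle between the x axis of heatsink and the x axis of gap_pad, either way round below 0.06 rad and value of joint carrier between 0.107 and 0.113 m), for 0.5 s.
At the end, for the whole second after the job is handed in: Carrier in the middle notch (0.107 to 0.113 m); the fingers press the heat sink's flat back on the pad with 4 to 11 N, square and upright within 0.06 rad, within 4 mm sideways and 3 mm in height; it is still and stays held so through the last second (all of step 2 and linear speed of heatsink below 0.01 m/s and angular speed of heatsink below 0.1 rad/s); the arm keeps its last pose, push and grip.
It fails at once if the pad is crushed: pressed with more than 20 N (contact force between heatsink and gap_pad above 20 N).
It fails at once if a bystander (small heat sink, spool, cutters, tip-cleaner tin, bottle, screwdriver or tray) is moved more than 30 mm (distance of any of small_sink, solder_spool, cutters, tip_cleaner, flux_bottle, screwdriver, screw_tray from where it was at the start of the episode above 0.03 m).
It also fails if it takes over 64 s, if anything falls off the work surface, if the arm or the gripper's body presses on something with over 40 N, if the wrist force passes 120 N, or if a joint passes its speed limit or range.

## Working session

There is one attempt and no reset: what is moved stays moved. The work goes in short steps, Python scripts to look and compute and a tool call to move; the robot and the scene stay as the last step left them, time stands still between calls to the robot, and variables do not carry over. Pictures are saved under pics/ and viewed, about 8 in all and at most 12, crops included, and the job is handed in when it is done.

Besides the shell and the picture viewer there is one more tool, called after "Emit:" as a command line: name --argument value ..., lists and objects as JSON in quotes. play_rows: Moves the arm, as the interface text tells. Its arguments: {"type":"object","properties":{"commands":{"type":"array"},"gripper":{"type":"number"}},"required":["commands"]}

```bash
mkdir -p pics; ls; python3 - <<'E'
from rig import *
import cv2, numpy as np, pickle
s=read_state(); print(s['position'],s['tcp_rot'],s['force'],s['opening'],s['time_s'])
for n in ('top','side'):
    c=capture(n); pickle.dump(c,open(f'{n}0.pkl','wb')); cv2.imwrite(f'pics/{n}0.png',c['frame'][:,:,::-1]); print(n,c['mtx'].tolist(),c['dist_coeffs'],np.round(c['cam_to_world'],3).tolist())
E
```

```text
pics
[ 0.15810095 -0.60397848  0.2465883 ] [[ 2.53015114e-01 -2.19998763e-04  9.67462301e-01]
 [-9.67460044e-01  2.11439447e-03  2.53015005e-01]
 [-2.10125993e-03 -9.99997740e-01  3.22133745e-04]] [-0.80646649  0.58991813  0.08875847] 1.0001677359445298 0.0
top [[403.6584928256701, 0.0, 310.13803299614017], [0.0, 403.6584928256701, 194.9330756839297], [0.0, 0.0, 1.0]] [0.00208736 0.         0.         0.         0.        ] [[-0.02, -0.997, 0.079, 0.505], [-1.0, 0.02, -0.006, -0.12], [0.004, -0.079, -0.997, 1.059], [0.0, 0.0, 0.0, 1.0]]
side [[408.4861478268052, 0.0, 319.928866669889], [0.0, 408.4861478268052, 197.14156964740542], [0.0, 0.0, 1.0]] [-0.06620674  0.          0.          0.          0.        ] [[0.989, -0.071, 0.128, 0.412], [-0.146, -0.547, 0.824, -1.023], [0.012, -0.834, -0.552, 0.665], [0.0, 0.0, 0.0, 1.0]]
```

View pics/top0.png

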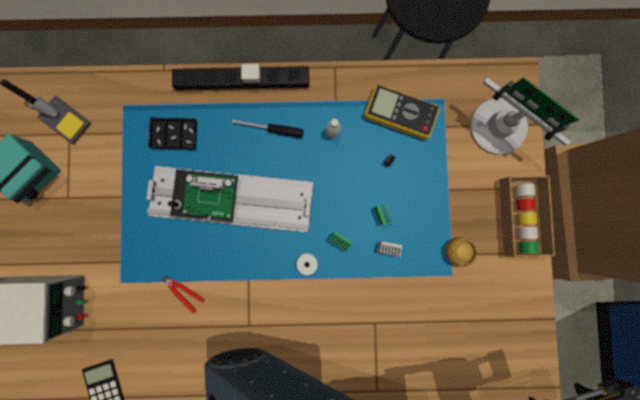

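View pics/side0.png

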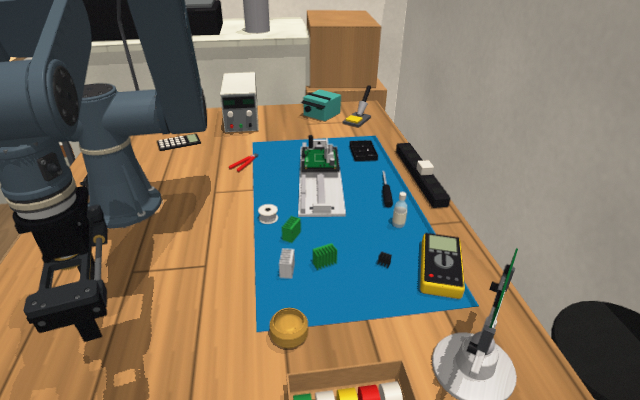

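The top view shows the rail spanning (148,168) to (312,230), with the carrier at its left end, the knob at (175,205) and the bracket at (207,183). The aluminium sink is at (391,249), with green look-alikes at (340,241) and (382,215).

```bash
cat > h.py <<'E'
import numpy as np, cv2, pickle
def cloud(c):
    d=c['depth']; h,w=d.shape
    u,v=np.meshgrid(np.arange(w),np.arange(h))
    p=cv2.undistortPoints(np.stack([u,v],-1).reshape(-1,1,2).astype(np.float64),c['mtx'],c['dist_coeffs']).reshape(h,w,2)
    P=np.dstack([p[...,0]*d,p[...,1]*d,d]); T=c['cam_to_world']
    W=P@T[:3,:3].T+T[:3,3]; W[d==0]=np.nan
    return W
def rect(pts):
    r=cv2.minAreaRect((pts[:,:2]*1000).astype(np.float32)); return [np.round(x,1) for x in r]
E
python3 - <<'E'
from h import *
ct=pickle.load(open('top0.pkl','rb')); cs=pickle.load(open('side0.pkl','rb'))
for n,c in (('top',ct),('side',cs)):
    W=cloud(c); f=c['frame'].astype(int); R,G,B=f[...,0],f[...,1],f[...,2]; x,y,z=W[...,0],W[...,1],W[...,2]
    print(n,'mat z',np.nanmedian(z[(B>R+60)&(x>.3)&(x<.7)&(y<.2)&(y>-.4)]))
    sat=f.max(-1)-f.min(-1)
    def rep(name,m):
        p=W[m]
        if len(p)>5: print(name,len(p),rect(p),'z',np.round(np.nanpercentile(p[:,2],[5,50,95]),3))
    box=lambda a,b,cc,d:(x>a)&(x<b)&(y>cc)&(y<d)
    reg=box(.4,.65,-.15,.32)
    rep('plate',reg&(z>.006)&(z<.0145)&(sat<40)&(f.max(-1)>120))
    rep('rail all',reg&(z>.006)&(z<.03)&(sat<40)&(f.max(-1)>120))
    rep('board',reg&(z>.04)&(z<.056)&(G>R+25)&(G>B+10))
    rep('bracket/pad',reg&(z>.085)&(z<.115)&(sat<40))
    rep('knob',reg&(z>.06)&(f.max(-1)<60))
    rep('sink',box(.3,.55,-.42,-.2)&(z>.035)&(z<.06)&(sat<45))
    rep('sinklow',box(.3,.55,-.42,-.2)&(z>.01)&(z<.06)&(sat<45))
    np.set_printoptions(suppress=True)
    if n=='top':
        for nm,(u,v) in dict(knob=(175,204),sink=(391,249),spool=(306,264),tin=(461,251)).items(): print(nm,np.round(W[v,u],3))
a=cv2.resize(ct['frame'][150:270,140:420],None,fx=2.8,fy=2.8,interpolation=cv2.INTER_CUBIC)
b=cv2.resize(cs['frame'][130:290,260:420],None,fx=1.6,fy=1.6,interpolation=cv2.INTER_CUBIC)
b=np.pad(b,((0,0),(0,a.shape[1]-b.shape[1]),(0,0)))
cv2.imwrite('pics/crop1.png',np.vstack([a,b])[:,:,::-1])
E
```

```text
top mat z 0.002526761999797511
plate 3082 [array([541.3,  72.8]), array([441.1, 212.1]), np.float64(82.9)] z [0.008 0.011 0.014]
rail all 4420 [array([535.3,  71.8]), array([444.6, 223.9]), np.float64(82.9)] z [0.009 0.012 0.028]
board 1340 [array([588.5, 130.4]), array([124.9, 103.5]), np.float64(82.7)] z [0.046 0.049 0.053]
bracket/pad 146 [array([598.4, 158.6]), array([ 34.1, 131.7]), np.float64(20.3)] z [0.086 0.09  0.103]
knob 52 [array([580.7, 163.7]), array([90.7, 73. ]), np.float64(73.2)] z [0.061 0.079 0.09 ]
sink 157 [array([ 447., -324.]), array([50.2, 27.8]), np.float64(78.0)] z [0.037 0.045 0.05 ]
sinklow 262 [array([ 488. , -322.5]), array([118.5,  52.9]), np.float64(0.7)] z [0.017 0.041 0.049]
knob [0.567 0.205 0.075]
sink [ 0.445 -0.324  0.047]
spool [ 0.412 -0.112  0.035]
tin [ 0.436 -0.501  0.04 ]
side mat z 0.0013633933653324215
plate 1233 [array([570.1,  42.5]), array([446.3, 204.4]), np.float64(71.3)] z [0.008 0.01  0.012]
rail all 1816 [array([533.6,  67.8]), array([444.3, 221.4]), np.float64(82.9)] z [0.008 0.011 0.028]
board 408 [array([589.8, 132.5]), array([140.4, 102.7]), np.float64(83.2)] z [0.045 0.048 0.05 ]
bracket/pad 46 [array([595.9, 155.2]), array([ 29.6, 133.1]), np.float64(20.1)] z [0.086 0.089 0.101]
knob 47 [array([566.3, 131.9]), array([ 64.4, 158.4]), np.float64(18.3)] z [0.06  0.07  0.087]
sink 211 [array([ 446.2, -326.3]), array([52.3, 26.1]), np.float64(79.4)] z [0.037 0.043 0.046]
sinklow 332 [array([ 446.3, -326.3]), array([52.3, 27.3]), np.float64(79.6)] z [0.013 0.04  0.046]
```

View pics/crop1.png

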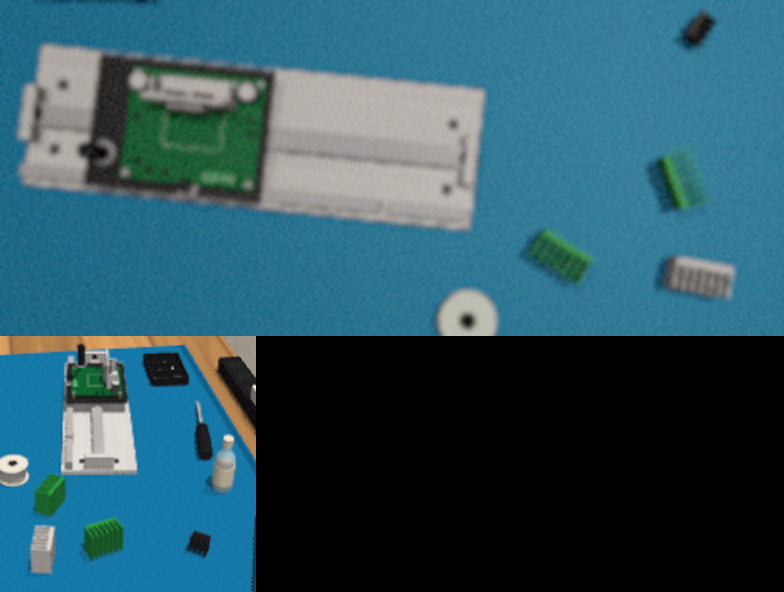

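```bash
python3 - <<'E'
from h import *
np.set_printoptions(suppress=True,precision=4)
yaw=np.radians(-7.1); ex=np.array([np.cos(yaw),np.sin(yaw)]); ey=np.array([-ex[1],ex[0]])
for n in ('top','side'):
    c=pickle.load(open(n+'0.pkl','rb')); W=cloud(c); f=c['frame'].astype(int); x,y,z=W[...,0],W[...,1],W[...,2]
    sat=f.max(-1)-f.min(-1); R,G,B=f[...,0],f[...,1],f[...,2]
    reg=(x>.4)&(x<.7)&(y>-.2)&(y<.34)
    m=reg&(z>.004)&(z<.017)&(sat<45)&(f.max(-1)>120)
    p=W[m][:,:2]; a=p@ex; b=p@ey
    # near/far edges per y-bin, right/left edges per x-bin
    for nm,s,t in (('x',a,b),('y',b,a)):
        e=[]
        for lo in np.arange(np.percentile(t,2),np.percentile(t,98),.01):
            q=(t>lo)&(t<lo+.01)
            if q.sum()>3: e.append((s[q].min(),s[q].max()))
        e=np.array(e); print(n,nm,'min',np.percentile(e[:,0],[10,50,90]),'max',np.percentile(e[:,1],[10,50,90]))
    m=reg&(z>.042)&(z<.054)&(G>R+20)&(G>B+10); p=W[m][:,:2]
    for k,e in (('x',ex),('y',ey)): print('board',k,np.percentile(p@e,[1,99]),np.percentile(p@e,[1,99]).mean())
    m=reg&(z>.08)&(z<.095)&(f.max(-1)<90)&(W[...,:2]@ey>.24); p=W[m]; print('knob',len(p),p.mean(0) if len(p) else 0)
    m=reg&(z>.032)&(z<.054)&((f.max(-1)<90)|(G>R+20)); p=W[m][:,:2]
    for k,e in (('x',ex),('y',ey)): print('deck',k,np.percentile(p@e,[.5,99.5]))
E
```

```text
top x min [0.5008 0.5027 0.5047] max [0.6327 0.6333 0.6344]
top y min [-0.0553 -0.0547 -0.0535] max [0.3566 0.3614 0.3737]
board x [0.4901 0.6179] 0.554006567606954
board y [-0.1328  0.2598] 0.0634879614486578
knob 35 [0.5683 0.2087 0.088 ]
deck x [0.4757 0.628 ]
deck y [-0.1349  0.2932]
side x min [0.5024 0.5033 0.5049] max [0.6293 0.6304 0.6316]
side y min [-0.0618 -0.0593 -0.058 ] max [-0.0198  0.1441  0.3469]
board x [0.4853 0.616 ] 0.5506324548997993
board y [-0.1369  0.2558] 0.0594238024609358
knob 16 [0.5686 0.2067 0.0852]
deck x [0.4776 0.6255]
deck y [-0.1383  0.2918]
```

Emit:
play_rows --commands '[[[0.41, 0.815, -0.04], [0, 0, -0.38]], [[0.41, 0.815, -0.04], [0, 0, -0.38]], [[0.41, 0.815, -0.04], [0, 0, -0.38]], [[0.41, 0.815, -0.04], [0, 0, -0.38]], [[0.41, 0.815, -0.04], [0, 0, -0.38]], [[0.41, 0.815, -0.04], [0, 0, -0.38]], [[0.41, 0.815, -0.04], [0, 0, -0.38]], [[0.41, 0.815, -0.04], [0, 0, -0.38]], [[0.41, 0.815, -0.04], [0, 0, -0.38]], [[0.41, 0.815, -0.04], [0, 0, -0.38]]]' --gripper 0.044

```text
time_s: 1.35
position: [0.4394, -0.0449, 0.2201]
tcp_rot: [[-0.124, 0.0, 0.992], [-0.992, -0.0, -0.124], [0.0, -1.0, 0.0]]
force: [1.3, -0.6, 0.2]
opening: 0.506
```

Emit:
play_rows --commands '[[[0.129, 0.256, -0.02], [0, 0, 0]], [[0.129, 0.256, -0.02], [0, 0, 0]], [[0.129, 0.256, -0.02], [0, 0, 0]], [[0.129, 0.256, -0.02], [0, 0, 0]], [[0.129, 0.256, -0.02], [0, 0, 0]], [[0.129, 0.256, -0.06], [0, 0, 0]], [[0.129, 0.256, -0.08], [0, 0, 0]], [[0.129, 0.256, -0.08], [0, 0, 0]]]'

```text
time_s: 2.35
position: [0.5661, 0.209, 0.138]
tcp_rot: [[-0.124, -0.005, 0.992], [-0.992, -0.001, -0.124], [0.002, -1.0, -0.005]]
force: [0.2, 0.3, -0.0]
opening: 0.506
```

```bash
python3 - <<'E'
from rig import *
import cv2,numpy as np
a=capture('top')['frame'][140:270,130:330]; b=capture('side')['frame'][80:230,240:440]
a=cv2.resize(a,(600,390));b=cv2.resize(b,(600,450)); b=b[:210+0] if 0 else b
cv2.imwrite('pics/k1.png',np.hstack([cv2.resize(a,(400,260)),cv2.resize(b,(400,300))[:260]])[:,:,::-1])
s=read_state();print(s['position'],s['force'],s['time_s'])
E
```

```text
[0.5680556  0.20913218 0.14042305] [ 0.50877233 -0.79186926 -0.48260939] 2.45
```

View pics/k1.png

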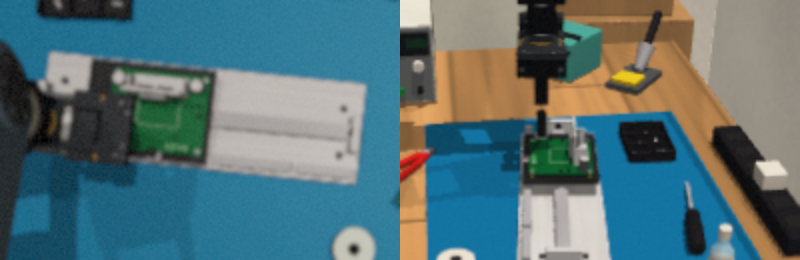

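The side view shows the finger at (541,95) directly over the knob at (541,125), so I lower it to straddle the knob.

Emit:
play_rows --commands '[[[0, 0, -0.025], [0, 0, 0]], [[0, 0, -0.05], [0, 0, 0]], [[0, 0, -0.05], [0, 0, 0]], [[0, 0, -0.05], [0, 0, 0]]]'

```text
time_s: 2.95
position: [0.5689, 0.2092, 0.0916]
tcp_rot: [[-0.124, 0.003, 0.992], [-0.992, 0.0, -0.124], [-0.001, -1.0, 0.003]]
force: [0.4, -1.0, 0.0]
opening: 0.506
```

Emit:
play_rows --commands '[[[-0.0009, -0.007, 0], [0, 0, 0]], [[-0.0017, -0.014, 0], [0, 0, 0]], [[-0.0022, -0.018, 0], [0, 0, 0]], [[-0.0028, -0.023, 0], [0, 0, 0]], [[-0.0035, -0.028, 0], [0, 0, 0]], [[-0.0041, -0.033, 0], [0, 0, 0]], [[-0.0047, -0.038, 0], [0, 0, 0]], [[-0.0052, -0.042, 0], [0, 0, 0]], [[-0.0057, -0.046, 0], [0, 0, 0]], [[-0.0057, -0.046, 0], [0, 0, 0]]]'

```text
time_s: 4.2
position: [0.5612, 0.1624, 0.0898]
tcp_rot: [[-0.124, -0.002, 0.992], [-0.992, -0.001, -0.124], [0.001, -1.0, -0.002]]
force: [0.6, 0.5, 0.3]
opening: 0.506
```

```bash
cat > bd.py <<'E'
from rig import *
from h import *
def board():
  for n in ('top','side'):
    c=capture(n); W=cloud(c); f=c['frame'].astype(int); x,y,z=W[...,0],W[...,1],W[...,2]
    R,G,B=f[...,0],f[...,1],f[...,2]
    m=(x>.45)&(x<.68)&(y>-.03)&(y<.32)&(z>.042)&(z<.054)&(G>R+25)&(G>B+10)
    print(n,rect(W[m]))
  s=read_state();print(s['position'],s['force'],s['time_s'])
E
python3 -c "from bd import *; board()"
```

```text
top [array([584.3,  94. ]), array([123.4, 102.8]), np.float64(82.1)]
side [array([582.8,  95.3]), array([133.8, 101.9]), np.float64(86.1)]
[0.56087573 0.16260351 0.08965737] [ 1.51027669  0.16027089 -0.59677763] 4.3
```

Emit:
play_rows --commands '[[[-0.0002, -0.002, 0], [0, 0, 0]], [[-0.0005, -0.004, 0], [0, 0, 0]], [[-0.0007, -0.006, 0], [0, 0, 0]], [[-0.0009, -0.007, 0], [0, 0, 0]], [[-0.001, -0.008, 0], [0, 0, 0]], [[-0.001, -0.008, 0], [0, 0, 0]]]'

```text
time_s: 5.05
position: [0.5613, 0.1549, 0.0903]
tcp_rot: [[-0.124, 0.0, 0.992], [-0.992, -0.0, -0.124], [0.0, -1.0, 0.0]]
force: [-1.1, 0.6, -0.3]
opening: 0.507
```

```bash
python3 -c "from bd import *; board()"
```

```text
top [array([583.5,  86.3]), array([122.4, 102. ]), np.float64(82.6)]
side [array([583.4,  88. ]), array([135.8,  99.5]), np.float64(82.9)]
[0.56144868 0.15491536 0.09033792] [-0.09760676  1.38535486 -0.26519529] 5.15
```

Emit:
play_rows --commands '[[[-0.0001, -0.001, 0], [0, 0, 0]], [[-0.0002, -0.002, 0], [0, 0, 0]], [[-0.0002, -0.002, 0], [0, 0, 0]]]'

```text
time_s: 5.52
position: [0.5612, 0.153, 0.0903]
tcp_rot: [[-0.124, 0.001, 0.992], [-0.992, -0.0, -0.124], [-0.0, -1.0, 0.001]]
force: [0.6, 1.9, 0.5]
opening: 0.506
```

Emit:
play_rows --commands '[[[-0.0001, -0.001, 0], [0, 0, 0]], [[-0.0001, -0.001, 0], [0, 0, 0]]]'

```text
time_s: 5.78
position: [0.5611, 0.152, 0.0903]
tcp_rot: [[-0.124, 0.001, 0.992], [-0.992, -0.0, -0.124], [0.0, -1.0, 0.001]]
force: [0.4, 0.7, 1.0]
opening: 0.502
```

Emit:
play_rows --commands '[[[-0.0001, -0.001, 0], [0, 0, 0]], [[-0.0001, -0.001, 0], [0, 0, 0]]]'

```text
time_s: 6.02
position: [0.5609, 0.151, 0.0903]
tcp_rot: [[-0.124, 0.001, 0.992], [-0.992, -0.0, -0.124], [0.0, -1.0, 0.001]]
force: [0.0, 1.8, 1.6]
opening: 0.507
```

```bash
python3 -c "from bd import *; board()"
```

```text
top [array([583.2,  81.4]), array([120.5, 100.4]), np.float64(83.1)]
side [array([582. ,  82.4]), array([125. ,  98.6]), np.float64(83.2)]
[0.56086546 0.15102038 0.09024433] [1.10023778 1.7723488  0.55729902] 6.125
```

Emit:
play_rows --commands '[[[-0.0001, -0.001, 0], [0, 0, 0]], [[-0.0001, -0.001, 0], [0, 0, 0]]]'

```text
time_s: 6.38
position: [0.5607, 0.1501, 0.0902]
tcp_rot: [[-0.124, 0.0, 0.992], [-0.992, -0.0, -0.124], [0.0, -1.0, 0.0]]
force: [0.5, 0.6, 0.4]
opening: 0.504
```

Emit:
play_rows --commands '[[[-0.0001, -0.001, 0], [0, 0, 0]], [[-0.0001, -0.001, 0], [0, 0, 0]]]'

```text
time_s: 6.62
position: [0.5605, 0.149, 0.0902]
tcp_rot: [[-0.124, 0.0, 0.992], [-0.992, -0.0, -0.124], [0.0, -1.0, 0.0]]
force: [1.3, 1.0, -0.4]
opening: 0.512
```

```bash
python3 -c "from bd import *; board()"
```

```text
top [array([582.8,  80.6]), array([123.1, 101.2]), np.float64(83.1)]
side [array([583. ,  80.7]), array([133.7,  98. ]), np.float64(80.9)]
[0.56044173 0.14905086 0.09013454] [ 0.80782908  0.56990483 -0.67240976] 6.725
```

Emit:
play_rows --commands '[[[-0.0001, -0.001, 0], [0, 0, 0]], [[-0.0001, -0.001, 0], [0, 0, 0]]]'

```text
time_s: 6.98
position: [0.5603, 0.1481, 0.0901]
tcp_rot: [[-0.124, -0.0, 0.992], [-0.992, -0.0, -0.124], [0.0, -1.0, -0.0]]
force: [0.7, 1.6, 0.3]
opening: 0.504
```

Emit:
play_rows --commands '[[[-0.0001, -0.001, 0], [0, 0, 0]], [[-0.0001, -0.001, 0], [0, 0, 0]]]'

```text
time_s: 7.22
position: [0.5602, 0.147, 0.0901]
tcp_rot: [[-0.124, -0.0, 0.992], [-0.992, -0.0, -0.124], [0.0, -1.0, -0.0]]
force: [0.4, -0.1, 0.2]
opening: 0.504
```

```bash
python3 -c "from bd import *; board()"
```

```text
top [array([581.9,  77.2]), array([119.9, 101.8]), np.float64(83.2)]
side [array([582.7,  80.3]), array([136.1, 100.1]), np.float64(83.5)]
[0.56019051 0.14704035 0.0901378 ] [0.96544401 0.86931248 0.09972921] 7.325
```

Emit:
play_rows --commands '[[[-0.0001, -0.001, 0], [0, 0, 0]], [[-0.0001, -0.001, 0], [0, 0, 0]]]'

```text
time_s: 7.58
position: [0.5601, 0.1461, 0.0902]
tcp_rot: [[-0.124, -0.0, 0.992], [-0.992, -0.0, -0.124], [0.0, -1.0, -0.0]]
force: [0.4, 1.4, -0.4]
opening: 0.51
```

Emit:
play_rows --commands '[[[-0.0001, -0.001, 0], [0, 0, 0]], [[-0.0001, -0.001, 0], [0, 0, 0]]]'

```text
time_s: 7.82
position: [0.56, 0.145, 0.0902]
tcp_rot: [[-0.124, -0.0, 0.992], [-0.992, -0.0, -0.124], [0.0, -1.0, -0.0]]
force: [0.2, 1.2, -0.4]
opening: 0.505
```

```bash
python3 -c "from bd import *; board()"
```

```text
top [array([582.4,  76.4]), array([122.4, 101.9]), np.float64(82.9)]
side [array([581.1,  73.7]), array([123.7,  98.4]), np.float64(83.5)]
[0.55997635 0.14504747 0.09015991] [ 0.36646452  1.20147139 -0.2236236 ] 7.925
```

Emit:
play_rows --commands '[[[-0.0001, -0.001, 0], [0, 0, 0]], [[-0.0001, -0.001, 0], [0, 0, 0]]]'

```text
time_s: 8.18
position: [0.5598, 0.1441, 0.0901]
tcp_rot: [[-0.124, -0.0, 0.992], [-0.992, -0.0, -0.124], [0.0, -1.0, -0.0]]
force: [0.9, 1.3, -0.1]
opening: 0.5
```

Emit:
play_rows --commands '[[[-0.0001, -0.001, 0], [0, 0, 0]], [[-0.0001, -0.001, 0], [0, 0, 0]]]'

```text
time_s: 8.43
position: [0.5597, 0.143, 0.0902]
tcp_rot: [[-0.124, -0.0, 0.992], [-0.992, -0.0, -0.124], [0.0, -1.0, -0.0]]
force: [0.1, 0.9, -0.6]
opening: 0.508
```

```bash
python3 - <<'E'
from bd import *
board()
# remeasure rail end & plate sides
yaw=np.radians(-7.1); ex=np.array([np.cos(yaw),np.sin(yaw)]); ey=np.array([-ex[1],ex[0]])
c=capture('top'); cs=capture('side')
a=cv2.resize(c['frame'][150:250,140:330],(760,400),interpolation=cv2.INTER_CUBIC)
b=cv2.resize(cs['frame'][120:220,280:380],None,fx=2,fy=2,interpolation=cv2.INTER_CUBIC)
a=np.vstack([a,np.pad(b,((0,0),(0,560),(0,0)))]); cv2.imwrite('pics/k2.png',a[:,:,::-1])
E
```

```text
top [array([581.7,  73.2]), array([120., 102.]), np.float64(82.3)]
side [array([581.2,  70.6]), array([122.8,  98. ]), np.float64(82.0)]
[0.55972757 0.14304339 0.09014659] [0.34247156 1.34821285 0.21038857] 8.525
```

View pics/k2.png

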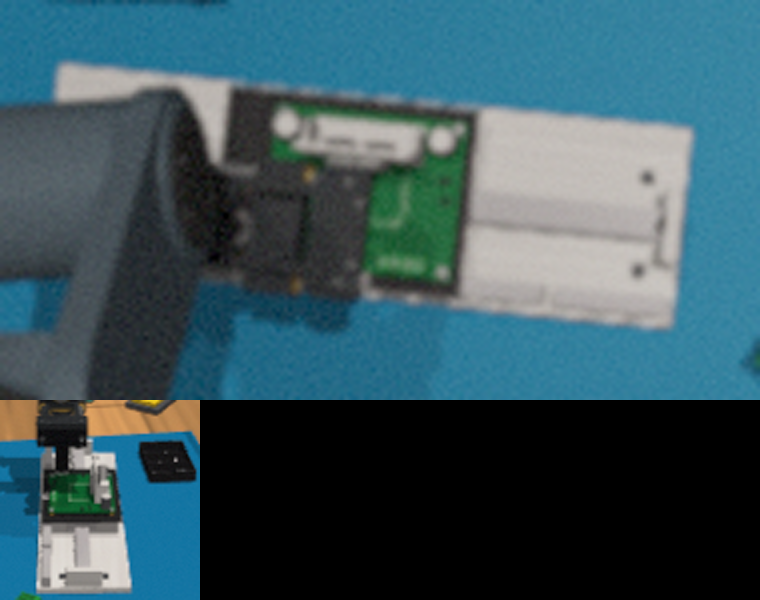

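```bash
python3 - <<'E'
from h import *
c=pickle.load(open('top0.pkl','rb'))
yaw=np.radians(-7.1); ex=np.array([np.cos(yaw),np.sin(yaw)]); ey=np.array([-ex[1],ex[0]])
def ray(u,v,z):
    p=cv2.undistortPoints(np.array([[[u,v]]],float),c['mtx'],c['dist_coeffs'])[0,0]; T=c['cam_to_world']
    d=T[:3,:3]@np.array([p[0],p[1],1]); o=T[:3,3]; w=(o+d*(z-o[2])/d[2])[:2]; return np.round([w@ex,w@ey],4)
print('notch',ray(276.2,222.0,.026))
print('right end corners',ray(140+693/4-.5,150+128/4-.5,.01),ray(140+670/4-.5,150+327/4-.5,.01),'left',ray(140+57/4-.5,150+65/4-.5,.01))
print('deck right edge now',ray(140+477/4-.5,150+112/4-.5,.04),ray(140+461/4-.5,150+294/4-.5,.04))
# brightness profile along the strip, at z .026, x'=.568-.052
g=cv2.cvtColor(c['frame'],cv2.COLOR_RGB2GRAY).astype(np.float32)
T=np.linalg.inv(c['cam_to_world'])
for xo in (-.056,-.052,-.048):
  s=np.arange(.0,.10,.003); P=np.array([np.r_[(.568+xo)*ex+t*ey,.026] for t in s])
  uv=cv2.projectPoints(P,cv2.Rodrigues(T[:3,:3])[0],T[:3,3],c['mtx'],c['dist_coeffs'])[0].reshape(-1,2)
  s2=s
s=np.arange(-.055,.085,.003)
for xo in (-.056,-.052,-.048):
  P=np.array([np.r_[(.568+xo)*ex+t*ey,.026] for t in s])
  uv=cv2.projectPoints(P,cv2.Rodrigues(T[:3,:3])[0],T[:3,3],c['mtx'],c['dist_coeffs'])[0].reshape(-1,2).astype(np.float32)
  v=cv2.remap(g,uv[:,0],uv[:,1],cv2.INTER_LINEAR).ravel(); print(xo,' '.join(f'{int(round(t*1000))}:{int(q)}' for t,q in zip(s,v)))
E
```

```text
notch [0.5191 0.0268]
right end corners [ 0.6341 -0.0553] [ 0.5037 -0.0539] left [0.6321 0.3629]
deck right edge now [0.6266 0.0821] [0.511  0.0791]
-0.056 -55:131 -52:155 -49:160 -46:158 -43:156 -40:157 -37:156 -34:156 -31:156 -28:158 -25:156 -22:156 -19:158 -16:156 -13:156 -10:157 -7:155 -4:153 -1:153 2:154 5:155 8:155 11:156 14:158 17:156 20:154 23:159 26:161 29:152 32:149 35:153 38:155 41:155 44:156 47:154 50:151 53:150 56:151 59:153 62:151 65:153 68:154 71:157 74:154 77:149 80:149 83:149
-0.052 -55:133 -52:151 -49:162 -46:164 -43:165 -40:164 -37:167 -34:166 -31:165 -28:165 -25:164 -22:165 -19:165 -16:166 -13:166 -10:166 -7:165 -4:164 -1:164 2:164 5:163 8:163 11:165 14:164 17:162 20:160 23:161 26:157 29:147 32:155 35:159 38:160 41:160 44:159 47:160 50:160 53:161 56:158 59:160 62:160 65:161 68:160 71:158 74:158 77:159 80:159 83:161
-0.048 -55:142 -52:161 -49:168 -46:170 -43:170 -40:170 -37:170 -34:168 -31:170 -28:170 -25:170 -22:168 -19:170 -16:169 -13:168 -10:169 -7:169 -4:169 -1:169 2:168 5:167 8:169 11:167 14:167 17:166 20:170 23:170 26:167 29:160 32:161 35:165 38:163 41:163 44:164 47:163 50:163 53:164 56:164 59:163 62:162 65:163 68:163 71:163 74:165 77:165 80:164 83:163
```

The notch visible in the index strip (zoom (545,290)) puts the middle station at y' of about 0.138, because the plate is not symmetric about its origin. About 7 mm remain, so I keep pushing gently.

Emit:
play_rows --commands '[[[-0.0001, -0.001, 0], [0, 0, 0]], [[-0.0002, -0.002, 0], [0, 0, 0]], [[-0.0004, -0.003, 0], [0, 0, 0]], [[-0.0004, -0.003, 0], [0, 0, 0]]]'

```text
time_s: 9.12
position: [0.5594, 0.14, 0.0902]
tcp_rot: [[-0.124, -0.0, 0.992], [-0.992, -0.0, -0.124], [0.0, -1.0, -0.0]]
force: [-0.5, 1.2, -1.3]
opening: 0.507
```

Emit:
play_rows --commands '[[[-0.0001, -0.001, 0], [0, 0, 0]], [[-0.0001, -0.001, 0], [0, 0, 0]]]'

```text
time_s: 9.38
position: [0.5592, 0.139, 0.0901]
tcp_rot: [[-0.124, -0.0, 0.992], [-0.992, -0.0, -0.124], [0.0, -1.0, -0.0]]
force: [0.4, 1.9, -0.2]
opening: 0.504
```

Emit:
play_rows --commands '[[[-0.0001, -0.001, 0], [0, 0, 0]], [[-0.0001, -0.001, 0], [0, 0, 0]]]'

```text
time_s: 9.62
position: [0.5591, 0.138, 0.0902]
tcp_rot: [[-0.124, -0.0, 0.992], [-0.992, -0.0, -0.124], [0.0, -1.0, -0.0]]
force: [0.1, 0.5, 0.4]
opening: 0.506
```

Emit:
play_rows --commands '[[[-0.0001, -0.001, 0], [0, 0, 0]], [[-0.0001, -0.001, 0], [0, 0, 0]]]'

```text
time_s: 9.88
position: [0.5594, 0.1368, 0.0902]
tcp_rot: [[-0.124, 0.001, 0.992], [-0.992, -0.0, -0.124], [0.0, -1.0, 0.001]]
force: [-0.5, 0.3, -1.0]
opening: 0.505
```

```bash
python3 -c "from bd import *; board()"
```

```text
top [array([580.7,  66.6]), array([119.8, 101.9]), np.float64(83.0)]
side [array([580.1,  64.6]), array([125. ,  98.5]), np.float64(83.5)]
[0.55943813 0.13691504 0.09025096] [ 0.12283879 -0.76056761  0.10309743] 9.975
```

Emit:
play_rows --commands '[[[-0.0001, -0.001, 0], [0, 0, 0]], [[-0.0001, -0.001, 0], [0, 0, 0]]]'

```text
time_s: 10.22
position: [0.5591, 0.136, 0.0902]
tcp_rot: [[-0.124, 0.0, 0.992], [-0.992, -0.0, -0.124], [0.0, -1.0, 0.0]]
force: [0.4, -0.4, -0.2]
opening: 0.51
```

Emit:
play_rows --commands '[[[-0.0001, -0.001, 0], [0, 0, 0]], [[-0.0001, -0.001, 0], [0, 0, 0]]]'

```text
time_s: 10.48
position: [0.559, 0.1351, 0.0902]
tcp_rot: [[-0.124, -0.0, 0.992], [-0.992, -0.0, -0.124], [0.0, -1.0, 0.0]]
force: [0.1, 0.6, 0.4]
opening: 0.504
```

Emit:
play_rows --commands '[[[-0.0001, -0.001, 0], [0, 0, 0]], [[-0.0001, -0.001, 0], [0, 0, 0]]]'

```text
time_s: 10.72
position: [0.5589, 0.1341, 0.0902]
tcp_rot: [[-0.124, 0.0, 0.992], [-0.992, 0.0, -0.124], [-0.0, -1.0, 0.0]]
force: [-0.3, 0.1, -0.1]
opening: 0.503
```

```bash
python3 -c "from bd import *; board()"
```

```text
top [array([580.8,  64.5]), array([122. , 102.7]), np.float64(83.1)]
side [array([579.6,  60.4]), array([125.3,  98.5]), np.float64(83.5)]
[0.55888255 0.13412994 0.09017725] [ 0.51903828 -0.9168182   0.46272565] 10.825
```

Emit:
play_rows --commands '[[[-0.0001, -0.001, 0], [0, 0, 0]], [[-0.0001, -0.001, 0], [0, 0, 0]]]'

```text
time_s: 11.08
position: [0.5588, 0.1331, 0.0902]
tcp_rot: [[-0.124, 0.0, 0.992], [-0.992, -0.0, -0.124], [0.0, -1.0, 0.0]]
force: [-0.4, -0.7, 0.6]
opening: 0.505
```

```bash
python3 -c "from bd import *; board();board()"
```

```text
top [array([580.6,  63.4]), array([120.1, 101.9]), np.float64(83.0)]
side [array([580.4,  61.1]), array([122.2,  99.8]), np.float64(83.5)]
[0.55877921 0.13313719 0.09017138] [0.46626464 0.10994709 0.10130281] 11.175
top [array([580.4,  63.3]), array([120.1, 102. ]), np.float64(82.8)]
side [array([581. ,  59.6]), array([123.1, 101.4]), np.float64(83.5)]
[0.55876532 0.13315003 0.09016883] [-0.01148518 -0.01548548  0.2781782 ] 11.275
```

Emit:
play_rows --commands '[[[-0.0001, -0.001, 0], [0, 0, 0]], [[-0.0001, -0.001, 0], [0, 0, 0]]]'

```text
time_s: 11.52
position: [0.5587, 0.1327, 0.0902]
tcp_rot: [[-0.124, 0.0, 0.992], [-0.992, 0.001, -0.124], [-0.001, -1.0, 0.0]]
force: [0.1, 3.4, 0.1]
opening: 0.507
```

```bash
python3 -c "from bd import *; board();board()"
```

```text
top [array([580.5,  64.4]), array([122.4, 101.9]), np.float64(83.0)]
side [array([579.5,  60.8]), array([125. , 101.7]), np.float64(81.3)]
[0.55872085 0.13267201 0.09018017] [ 0.12193979  4.24398492 -0.20047692] 11.625
top [array([580.5,  64.3]), array([122.4, 102.1]), np.float64(83.1)]
side [array([580.1,  65.8]), array([134.2,  98.9]), np.float64(83.9)]
[0.55870775 0.13266802 0.09017327] [-0.11488041  4.91077349  0.49592781] 11.725
```

The 3–5 N reaction and the stationary board show the plunger seated in the middle notch. I back off and lift.

Emit:
play_rows --commands '[[[0.0009, 0.007, 0], [0, 0, 0]], [[0.0018, 0.0145, 0], [0, 0, 0]], [[0.0018, 0.0145, 0], [0, 0, 0]], [[0.0018, 0.0145, 0.05], [0, 0, 0]], [[0.0018, 0.0145, 0.11], [0, 0, 0]], [[-0.02, -0.06, 0.11], [0, 0, 0]], [[-0.045, -0.11, 0.11], [0, 0, 0]]]' --gripper 0.044

```text
time_s: 12.6
position: [0.5179, 0.0285, 0.2014]
tcp_rot: [[-0.121, 0.004, 0.993], [-0.993, -0.002, -0.121], [0.001, -1.0, 0.004]]
force: [0.6, -0.6, -0.8]
opening: 0.506
```

```bash
python3 -c "from bd import *; board();board()"
```

```text
top [array([602.3,  62.3]), array([123. ,  59.6]), np.float64(81.8)]
side [array([579.3,  61.2]), array([124.6,  99.1]), np.float64(82.7)]
[0.5143753  0.02556948 0.20025955] [-0.06486767  0.62572342  0.38372695] 12.7
top [array([602.2,  61.6]), array([124.3,  63.2]), np.float64(79.6)]
side [array([579.6,  59.8]), array([125.1,  98.5]), np.float64(83.5)]
[0.5168921  0.02869369 0.20038725] [ 0.39431153 -0.61430334  0.55328299] 12.8
```

Emit:
play_rows --commands '[[[-0.07, -0.352, -0.02], [0, 0, -0.072]], [[-0.07, -0.352, -0.02], [0, 0, -0.072]], [[-0.07, -0.352, -0.02], [0, 0, -0.072]], [[-0.07, -0.352, -0.02], [0, 0, -0.072]], [[-0.07, -0.352, -0.02], [0, 0, -0.072]], [[-0.07, -0.352, -0.02], [0, 0, -0.072]], [[-0.07, -0.352, -0.07], [0, 0, -0.072]], [[-0.07, -0.352, -0.09], [0, 0, -0.072]], [[-0.07, -0.352, -0.09], [0, 0, -0.072]]]' --gripper 0.087

```text
time_s: 13.92
position: [0.4474, -0.3208, 0.1083]
tcp_rot: [[-0.193, -0.003, 0.981], [-0.981, 0.003, -0.193], [-0.002, -1.0, -0.003]]
force: [-0.7, 0.5, -0.0]
opening: 1.0
```

```bash
python3 - <<'E'
from bd import *
board()
c=capture('top');d=capture('side'); W=cloud(d);f=d['frame'].astype(int);x,y,z=W[...,0],W[...,1],W[...,2]
m=(x>.4)&(x<.5)&(y>-.37)&(y<-.27)&(z>.01)&(z<.049)&(f.max(-1)-f.min(-1)<45)&(f.max(-1)>110)
print(rect(W[m])); 
cv2.imwrite('pics/s1.png',np.hstack([cv2.resize(c['frame'][190:310,310:470],(400,300)),cv2.resize(d['frame'][190:310,210:370],(400,300))])[:,:,::-1])
E
```

```text
top [array([580.4,  65.1]), array([124. , 102.2]), np.float64(83.1)]
side [array([579.4,  60.1]), array([120.5,  98.8]), np.float64(83.1)]
[ 0.44836433 -0.32200409  0.11044768] [ 0.17416344 -0.63211206 -1.05884681] 14.025
[array([ 445.5, -327.8]), array([50.1, 27.4]), np.float64(80.6)]
```

View pics/s1.png

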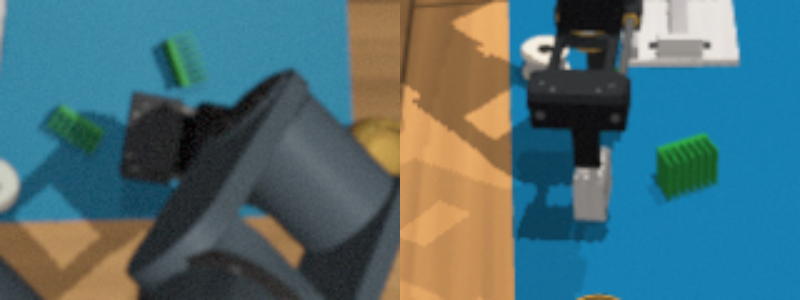

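The side view shows the gripper at (588,110) aligned with the white sink at (590,190). I lower around it.

Emit:
play_rows --commands '[[[-0.002, -0.003, -0.03], [0, 0, 0]], [[-0.002, -0.003, -0.055], [0, 0, 0]], [[-0.002, -0.003, -0.07], [0, 0, 0]], [[-0.002, -0.003, -0.08], [0, 0, 0]], [[-0.002, -0.003, -0.08], [0, 0, 0]], [[-0.002, -0.003, -0.08], [0, 0, 0]]]'

```text
time_s: 14.88
position: [0.4455, -0.3256, 0.0308]
tcp_rot: [[-0.195, 0.001, 0.981], [-0.981, -0.001, -0.195], [0.001, -1.0, 0.001]]
force: [-0.2, 1.0, 0.5]
opening: 0.999
```

Emit:
play_rows --commands '[[[0, 0, 0], [0, 0, 0]], [[0, 0, 0], [0, 0, 0]], [[0, 0, 0], [0, 0, 0]], [[0, 0, 0], [0, 0, 0]], [[0, 0, 0], [0, 0, 0]], [[0, 0, 0], [0, 0, 0]], [[0, 0, 0], [0, 0, 0]], [[0, 0, 0], [0, 0, 0]]]' --gripper 0.03

```text
time_s: 15.88
position: [0.445, -0.3252, 0.0302]
tcp_rot: [[-0.195, -0.0, 0.981], [-0.981, 0.0, -0.195], [-0.0, -1.0, -0.0]]
force: [0.5, 0.3, 1.4]
opening: 0.579
```

Opening is 50.4 mm, so the sink is gripped. Now I lift, carry and turn to the rail's yaw.

Emit:
play_rows --commands '[[[0, 0, 0.05], [0, 0, 0]], [[0, 0, 0.11], [0, 0, 0]], [[0.117, 0.391, 0.11], [0, 0, 0.073]], [[0.117, 0.391, 0.11], [0, 0, 0.073]], [[0.117, 0.391, 0.11], [0, 0, 0.073]], [[0.117, 0.391, 0.11], [0, 0, 0.073]], [[0.117, 0.391, 0.11], [0, 0, 0.073]], [[0.117, 0.391, 0.11], [0, 0, 0.073]], [[0.117, 0.391, 0.11], [0, 0, 0.073]], [[0.117, 0.391, 0.11], [0, 0, 0.073]]]'

```text
time_s: 17.12
position: [0.5623, 0.0682, 0.1399]
tcp_rot: [[-0.118, 0.0, 0.993], [-0.993, 0.0, -0.118], [-0.0, -1.0, 0.0]]
force: [0.1, 0.0, -0.3]
opening: 0.573
```

```bash
python3 - <<'E'
from bd import *
board()
c=capture('top');d=capture('side')
cv2.imwrite('pics/s2.png',np.hstack([cv2.resize(c['frame'][150:250,180:300],(400,333)),cv2.resize(d['frame'][90:210,250:394],(400,333))])[:,:,::-1])
E
```

```text
top [array([609.9,  36.9]), array([45.9, 74.5]), np.float64(2.9)]
side [array([580.3,  60.4]), array([122.5,  99.8]), np.float64(83.5)]
[0.56166083 0.0656743  0.13986321] [-0.46444419  0.07778488 -1.04726361] 17.225
```

View pics/s2.png

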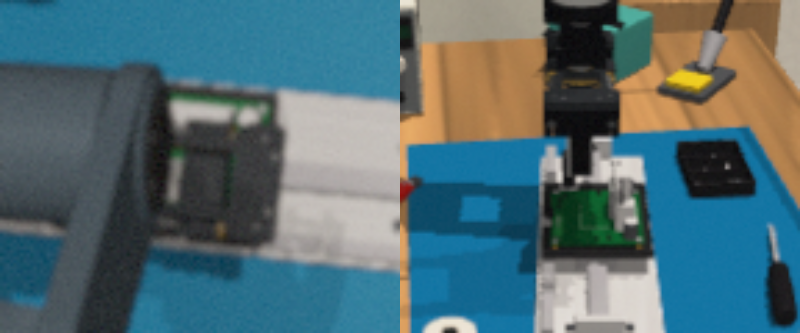

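The side view shows the sink at (577,165), held above the board and clear of the bracket at (622,185). I descend.

Emit:
play_rows --commands '[[[0, 0, -0.025], [0, 0, 0]], [[0, 0, -0.045], [0, 0, 0]], [[0, 0, -0.056], [0, 0, 0]], [[0, 0, -0.058], [0, 0, 0]], [[0, 0, -0.058], [0, 0, 0]], [[0, 0, -0.058], [0, 0, 0]]]'

```text
time_s: 18.08
position: [0.5627, 0.0656, 0.0829]
tcp_rot: [[-0.123, 0.001, 0.992], [-0.992, -0.0, -0.123], [-0.0, -1.0, 0.001]]
force: [1.1, -0.4, -0.1]
opening: 0.572
```

Emit:
play_rows --commands '[[[0, 0, -0.001], [0, 0, 0]], [[0, 0, -0.002], [0, 0, 0]], [[0, 0, -0.002], [0, 0, 0]]]'

```text
time_s: 18.45
position: [0.5621, 0.0658, 0.0802]
tcp_rot: [[-0.123, -0.0, 0.992], [-0.992, 0.0, -0.123], [-0.0, -1.0, -0.0]]
force: [0.5, -0.5, -1.0]
opening: 0.572
```

Emit:
play_rows --commands '[[[0, 0, -0.001], [0, 0, 0]], [[0, 0, -0.001], [0, 0, 0]]]'

```text
time_s: 18.7
position: [0.562, 0.0658, 0.0791]
tcp_rot: [[-0.123, -0.0, 0.992], [-0.992, 0.0, -0.123], [-0.0, -1.0, -0.0]]
force: [0.5, -0.2, -0.3]
opening: 0.571
```

Emit:
play_rows --commands '[[[0, 0, -0.001], [0, 0, 0]], [[0, 0, -0.001], [0, 0, 0]], [[0, 0, -0.001], [0, 0, 0]]]'

```text
time_s: 19.08
position: [0.5622, 0.0658, 0.0782]
tcp_rot: [[-0.123, 0.0, 0.992], [-0.992, 0.0, -0.123], [-0.0, -1.0, 0.0]]
force: [0.4, 0.3, -0.6]
opening: 0.569
```

Emit:
play_rows --commands '[[[0, 0, -0.0005], [0, 0, 0]], [[0, 0, -0.0005], [0, 0, 0]], [[0, 0, -0.0005], [0, 0, 0]]]'

```text
time_s: 19.45
position: [0.5622, 0.0657, 0.0782]
tcp_rot: [[-0.123, 0.0, 0.992], [-0.992, -0.0, -0.123], [0.0, -1.0, 0.0]]
force: [-0.5, -0.5, 5.4]
opening: 0.57
```

Emit:
play_rows --commands '[[[0, 0, -0.0005], [0, 0, 0]], [[0, 0, -0.0005], [0, 0, 0]], [[0, 0, -0.0005], [0, 0, 0]]]'

```text
time_s: 19.82
position: [0.5622, 0.0657, 0.0781]
tcp_rot: [[-0.123, 0.001, 0.992], [-0.992, -0.0, -0.123], [-0.0, -1.0, 0.001]]
force: [-1.5, 0.5, 9.0]
opening: 0.574
```

Board contact is at TCP z 0.0782. I ease up 1 mm and advance towards the pad.

Emit:
play_rows --commands '[[[0, 0, 0.001], [0, 0, 0]], [[0.005, -0.0006, 0.001], [0, 0, 0]], [[0.009, -0.0011, 0.001], [0, 0, 0]], [[0.012, -0.0015, 0.001], [0, 0, 0]], [[0.012, -0.0015, 0.001], [0, 0, 0]], [[0.012, -0.0015, 0.001], [0, 0, 0]]]'

```text
time_s: 20.58
position: [0.5748, 0.0641, 0.0782]
tcp_rot: [[-0.123, 0.001, 0.992], [-0.992, -0.0, -0.123], [-0.0, -1.0, 0.002]]
force: [0.3, 0.3, 2.4]
opening: 0.574
```

Emit:
play_rows --commands '[[[0.001, -0.0001, 0], [0, 0, 0]], [[0.002, -0.0002, 0], [0, 0, 0]], [[0.002, -0.0002, 0], [0, 0, 0]]]'

```text
time_s: 20.95
position: [0.5758, 0.0641, 0.0782]
tcp_rot: [[-0.123, -0.001, 0.992], [-0.992, 0.0, -0.123], [-0.0, -1.0, -0.001]]
force: [-0.5, 0.3, 4.6]
opening: 0.571
```

Emit:
play_rows --commands '[[[0.001, -0.0001, 0], [0, 0, 0]], [[0.001, -0.0001, 0], [0, 0, 0]]]'

```text
time_s: 21.2
position: [0.5772, 0.064, 0.0782]
tcp_rot: [[-0.123, 0.0, 0.992], [-0.992, 0.0, -0.123], [-0.0, -1.0, 0.0]]
force: [-0.1, -1.3, 4.1]
opening: 0.571
```

Emit:
play_rows --commands '[[[0.001, -0.0001, 0], [0, 0, 0]], [[0.001, -0.0001, 0], [0, 0, 0]]]'

```text
time_s: 21.45
position: [0.5783, 0.0638, 0.0782]
tcp_rot: [[-0.123, 0.0, 0.992], [-0.992, 0.0, -0.123], [-0.0, -1.0, 0.0]]
force: [-0.5, -0.0, 4.0]
opening: 0.572
```

Emit:
play_rows --commands '[[[0.001, -0.0001, 0.0004], [0, 0, 0]], [[0.001, -0.0001, 0.0004], [0, 0, 0]]]'

```text
time_s: 21.7
position: [0.5792, 0.0637, 0.0782]
tcp_rot: [[-0.123, 0.0, 0.992], [-0.992, -0.0, -0.123], [0.0, -1.0, 0.0]]
force: [0.8, -0.4, -1.4]
opening: 0.571
```

Emit:
play_rows --commands '[[[0.001, -0.0001, 0], [0, 0, 0]], [[0.001, -0.0001, 0], [0, 0, 0]]]'

```text
time_s: 21.95
position: [0.5799, 0.0637, 0.0783]
tcp_rot: [[-0.123, -0.001, 0.992], [-0.992, 0.0, -0.123], [0.0, -1.0, -0.001]]
force: [-0.3, -0.2, -0.6]
opening: 0.572
```

Emit:
play_rows --commands '[[[0.001, -0.0001, 0], [0, 0, 0]], [[0.001, -0.0001, 0], [0, 0, 0]]]'

```text
time_s: 22.2
position: [0.5804, 0.0636, 0.0783]
tcp_rot: [[-0.123, -0.002, 0.992], [-0.992, 0.0, -0.123], [0.0, -1.0, -0.002]]
force: [-1.7, -0.1, -2.0]
opening: 0.574
```

Emit:
play_rows --commands '[[[0.001, -0.0001, 0], [0, 0, 0]], [[0.001, -0.0001, 0], [0, 0, 0]]]'

```text
time_s: 22.45
position: [0.581, 0.0635, 0.0783]
tcp_rot: [[-0.123, -0.003, 0.992], [-0.992, 0.0, -0.123], [0.0, -1.0, -0.003]]
force: [-4.0, -1.5, -2.2]
opening: 0.576
```

Emit:
play_rows --commands '[[[0.001, -0.0001, 0], [0, 0, 0]], [[0.001, -0.0001, 0], [0, 0, 0]]]'

```text
time_s: 22.7
position: [0.5816, 0.0635, 0.0783]
tcp_rot: [[-0.123, -0.003, 0.992], [-0.992, 0.0, -0.123], [0.0, -1.0, -0.003]]
force: [-5.2, 0.3, 0.8]
opening: 0.568
```

```bash
python3 - <<'E'
from bd import *
F=[]
for i in range(6):
    c=capture('side'); s=read_state(); F.append(s['force'])
print(np.mean(F,0),s['position'],s['tcp_rot'][2])
cv2.imwrite('pics/s3.png',cv2.resize(c['frame'][110:200,280:370],(600,600),interpolation=cv2.INTER_CUBIC)[:,:,::-1])
E
```

```text
[-5.05694821 -0.16205206 -0.14925289] [0.58165323 0.06346611 0.07829858] [ 2.37907464e-04 -9.99994586e-01 -3.28190756e-03]
```

View pics/s3.png

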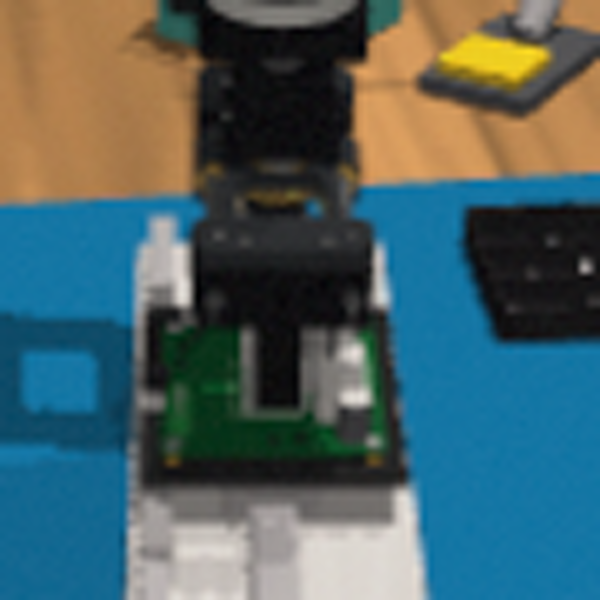

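The sink at (240–305, 325–415) stands upright against the pad and bracket at (315,360), with a mean push of 5.1 N. I add about 1 mm.

Emit:
play_rows --commands '[[[0.0005, -0.0001, 0], [0, 0, 0]], [[0.001, -0.0001, 0], [0, 0, 0]], [[0.001, -0.0001, 0], [0, 0, 0]], [[0.001, -0.0001, 0], [0, 0, 0]]]'

```text
time_s: 23.5
position: [0.582, 0.0635, 0.0783]
tcp_rot: [[-0.123, -0.005, 0.992], [-0.992, 0.0, -0.123], [0.0, -1.0, -0.005]]
force: [-5.1, -0.0, 1.1]
opening: 0.573
```

```bash
python3 - <<'E'
from bd import *
F=[];M=[]
for i in range(12):
    capture('side'); s=read_state(); F.append(s['force']);M.append(s['moment'])
print(np.mean(F,0),np.mean(M,0),s['position'],s['tcp_rot'],s['opening'])
board()
E
```

```text
[-6.19459938 -0.15136866  1.07865265] [-0.00189053  0.95880622 -0.03943669] [0.58197891 0.06344083 0.07826134] [[-1.22711315e-01 -4.75732089e-03  9.92431006e-01]
 [-9.92442356e-01  2.64223575e-04 -1.22711451e-01]
 [ 3.21554084e-04 -9.99988649e-01 -4.75378998e-03]] 0.5679276693996013
top [array([576.1,  33.6]), array([58.4, 98. ]), np.float64(80.8)]
side [array([579.5,  61. ]), array([121.4, 100.8]), np.float64(81.9)]
[0.58200589 0.06341743 0.07828912] [-6.2078546  -0.20856286  1.46220278] 24.2
```

Emit:
play_rows --commands '[[[0.0005, -0.0001, 0], [0, 0, 0]], [[0.0005, -0.0001, 0], [0, 0, 0]], [[0.0005, -0.0001, 0], [0, 0, 0]], [[0.0005, -0.0001, 0], [0, 0, 0]], [[0.0005, -0.0001, 0], [0, 0, 0]], [[0.0005, -0.0001, 0], [0, 0, 0]]]'

```text
time_s: 24.95
position: [0.5822, 0.0634, 0.0783]
tcp_rot: [[-0.123, -0.005, 0.992], [-0.992, 0.0, -0.123], [0.0, -1.0, -0.005]]
force: [-7.9, -0.4, 1.7]
opening: 0.573
```

```bash
python3 - <<'E'
from bd import *
F=[]
for i in range(14):
    c=capture('side'); s=read_state(); F.append(s['force'])
print(np.mean(F,0),np.mean(F[:7],0),np.mean(F[7:],0),s['position'],s['tcp_rot'][:,2],s['opening'],s['time_s'])
W=cloud(c);f=c['frame'].astype(int)
yaw=np.radians(-7.1); ex=np.array([np.cos(yaw),np.sin(yaw)]); ey=np.array([-ex[1],ex[0]])
x,y,z=W[...,0],W[...,1],W[...,2]; X=W[...,:2]@ex; Y=W[...,:2]@ey
m=(abs(X-.57)<.035)&(Y>.06)&(Y<.20)&(z>.055)&(z<.097)&(f.max(-1)-f.min(-1)<40)&(f.max(-1)>110)
print(m.sum()); 
# right-hand faces seen from the side camera: sink face and bracket face
for lo in np.arange(.545,.60,.004):
    q=m&(X>lo)&(X<lo+.004)
    if q.sum()>2: print(round(lo,3),q.sum(),np.round(np.percentile(Y[q],[10,50]),4),np.round(np.percentile(z[q],[2,98]),3))
d=capture('top'); cv2.imwrite('pics/s4.png',np.hstack([cv2.resize(d['frame'],(640,400)),cv2.resize(c['frame'][110:210,290:330],(160,400))])[:,:,::-1])
E
```

```text
[-6.7179293  -0.14431966  1.76194306] [-6.38304502 -0.11287921  1.76303856] [-7.05281358 -0.17576011  1.76084756] [0.58217859 0.06340931 0.07826604] [ 0.99242693 -0.12271632 -0.00543149] 0.5708748570025965 25.65
41
0.589 9 [0.0926 0.0977] [0.057 0.085]
0.593 14 [0.0956 0.0984] [0.056 0.079]
0.597 7 [0.0875 0.0968] [0.065 0.08 ]
```

View pics/s4.png

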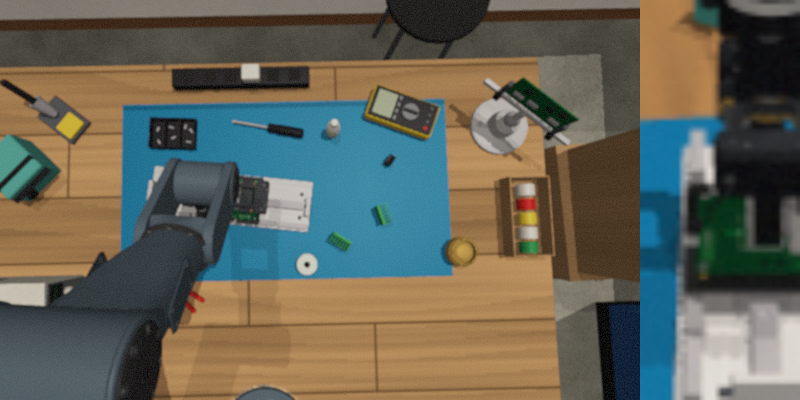

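The final view shows every bystander where it started and the arm holding the sink at the carrier, around (245,200). The measured push is 6.7 N. I hand in.

```bash
python3 -c "
from rig import *
print(hand_in()); s=read_state(); print(s['force'],s['position'],s['time_s'])"
```

```text
the job is handed in; nothing more can be done
None
the job is handed in; nothing more can be done
```

I pushed the carrier into the middle notch, stood the heat sink on the board against the pad, and handed the job in at about 26 s while still holding it pressed there. No verdict was reported.

- **Carrier:** the push met only about 1 N of drag, then about 5 N once the carrier stopped moving, which I took as the plunger seated in the notch. I did not read the joint value directly. My first estimate of the middle station, from the ends of the rail plate, was about 16 mm short. I corrected it from the notch visible in the index strip.
- **Press:** the wrist force along the pad's direction averaged 6.7 N. It was still drifting slightly, from 6.4 N to 7.1 N over the last samples. The tool had moved about 2 mm past first contact with the pad, which fits 7 N.
- **Fit:** the tool's tilt and yaw error were both about 0.005 rad. The sink stands on the board with about 2 N of downward load.
- **Sideways centring:** the tool is within 1 mm of the board centre by both the contact with the knob and the top camera. The side camera put the board about 3–4 mm to one side, still inside the 4 mm limit. I trusted the contact measurement and the top camera.
- **Bystanders:** none had visibly moved in the last picture, though the arm hid most of the cutters there.

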